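Turn a printing block home on its registration board and lock it

ROBOT

A 6-joint arm with a two-finger parallel gripper is mounted at the origin on the work surface. World frame = base frame: x ahead of the robot, y to its left, z up, the work surface at z = 0. Lengths are in mm, angles in rad, forces in N, time in s.
With the tool pointing down it reaches from about 375 to 925 mm from the base axis. Payload 5.7 kg.
Tool frame: the origin (TCP) lies between the finger pads; the fingertips stand 14 mm ahead of it and the grasp point (between the pads) lies 5 mm behind it; z points along the fingers, y is the line along which they close (so a half turn about z gives the same grasp; the last joint's range is limited). The gripper opens to 85 mm and grips with 20 to 120 N. Pads are 22 mm wide; open, the fingers measure 114 mm over their backs; the gripper's body (76 mm by 85 mm) begins 54 mm behind the grasp point. The pads swing forward as they close: fully open they stand 13 mm farther back than shut.
Start: joints at [-1.42, 0.359, 1.51, -0, 1.272, -0.115], TCP at [157.594, -578.899, 205.467] pointing down, gripper open.
Joint ranges: [-2.97, 2.97], [-1.01, 2.36], [0.21, 2.38], [-0.96, 4.11], [0.2, 2.71], [-2.98, 2.98]. Speed limits (rad/s): [2.39, 2.39, 3.14, 3.14, 3.14, 3.14].

INTERFACE

Orientations are given as a unit quaternion [w, x, y, z].
In Python, from rig import status, capture, env, find_in, cut_out gives the robot as it stands.
- The arm moves only by the tool arm_command, never from a script. Its argument "increments" is a list of rows, each a list of 5 numbers: the finger opening in mm, from 0 to 85.4, then the shift along the tool's x, y, z in mm, then the turn about the tool's z in rad. In form: [[gripper, x, y, z, roll], ...]. A call has exactly 5 rows; each row is the pose to reach, as a shift and turn from the pose commanded when the call began, along the tool's axes at that moment; what a row does not reach only later rows make up. A row lasts 1/10 s, in which the tool goes at most 50 mm and 8.59 degrees, less where a joint would pass 70% of its speed; a pose out of reach is approached as far as the arm can. A call with a gripper value outside its range is refused whole. The fingers move at their own pace and stop on an object; "newtons" is the grip in N (left out, the last holds). Time passes only in rows, so rows that repeat a pose let the fingers close, or fill a call up. It gives the time, the measured TCP pose, the force, the opening and the grip force at its end, in the units of the state.
- status.get_state(): the state, without advancing time (a new reading comes with each control period).
- capture(name): name is "side" or "top" or "wrist"; returns a dict with "image" (420x560x3 uint8, red, green, blue), "fx", "fy", "cx", "cy" (pixels), "R" (3x3) and "t" (3): a world point X has camera coordinates R X + t. Camera axes: x right, y down, z forward; pixel columns grow to the right and rows downward; lengths in mm; the calibration is good to about 2 mm. A picture is of the moment at which its call begins. There is no depth.
- env.finish_job(): hands the job in; it is judged then, once.
Trained networks look in a picture, given as the dict that the camera call returned (one of the last four; its "shot" number tells which), for a name from the list of things; names that differ only in an ending like _2 or _b are one class to them, and where a whole thing is asked for, a point or a joint stands for the part that bears it (a point fixed in the world has none). Each returns a list of dicts, best first, with "score" (0 to 1); they miss things now and then, are a little off and sometimes report something else, mostly with a low value. They report only what shows in the picture. A call takes as long as a camera call. They do not tell look-alikes from the thing itself.
- find_in(thing, picture): "box" ([left, top, right, bottom] in pixels, round what is visible of it).
- cut_out(thing, picture): "region" (420x560 bool, what is visible of it) and "box" ([left, top, right, bottom] in pixels, round what is visible of it).
The state is a dict: "t": time; "q": joint angles; "qvel": joint speeds; "joint_torque": joint torques, N m; "ee_pos": TCP position; "tool_rot": TCP orientation; "contact_force": force on the tool from outside, world axes, zero at the start; "torque": the same for the moment, N m; "finger_gap": finger opening in mm; "grip_force": force on a finger pad.
Only numpy, scipy, OpenCV 4.12 (cv2) and the standard library are available. Lean on these libraries where they do the work, as an engineer would, in place of code of your own. Each camera call takes 0.05 s, during which the arm holds its last target. There are 200 camera calls.

TASK

Turn the printing block on its registration board until it is fully home: push on its free corner so that it swings about the brass peg in its notch, kept flat with the peg in the notch, until its far edge bears on the red foot of the stop, and press it there for about a second with 10 to 14 N, never more than 16 N. The foot has been screwed in or out for this job, so find it by feel. Then swing the blue locking dog fully shut by its black knob, so that its nose holds the block on the stop, let go, and leave the other things where they were.

Things in the scene. Friction and masses are not known exactly. Their poses are not given: they have to be found in the camera images.
- board: grey board fixed to the table, 12 mm thick, from x = -200 to 110 and y = -240 to 170 mm in its own axes: x from the robot's side to the far side (within 0.25 rad of world x), y left, z up. Origin at table level under where the block's middle roughly belongs: when home, the block is turned 0 to 0.14 rad clockwise (from above) from parallel to the board, as the stop's foot decides.
- peg: brass peg, 12 mm in diameter, 28 mm tall, fixed upright on the board at board x = +32, y = +76 mm; origin at its foot centre, on the board's top (12 mm over the table).
- stop: grey stop housing fixed on the board, 26 mm (x) x 34 (y) x 24 tall; origin: middle of the foot of its near face, board x = 66, y = -70 mm; axes as the board. The block bears on the round red foot (16 mm across, axis 10 mm over the board) that stands out of that face towards the robot by 6 to 26 mm: screwed to a new setting each time, not measured, locked and rigid.
- block: loose pale wooden block, terracotta carved face, 120 (x) x 180 (y) x 16 mm, 0.2-0.45 kg, on the board. Notch 16 mm wide, 22 deep in its left edge by the far corner. Origin: underside, in the notch, 6 mm from its far wall, 8 from its bottom: about on the peg's axis. Own extents x -92..28, y -166..14 mm. Starts 0.27-0.42 rad clockwise (from above) of the board; slides at about 1 N, stays where left.
- block_stop_corner (a point): far right bottom corner of the block (own x = +28, y = -166 mm); the stop's foot meets the far edge about 20 mm to the left of it. Same axes as the block.
- block_push_corner (a point): near right bottom corner of the block (own x = -92, y = -166 mm), diagonally opposite to the notch. Pushed towards the far side on the near edge beside this corner, the block turns counterclockwise about the peg, the notch's far wall bearing on it. Dragged sideways here (to the left, by friction of the finger) it can jam on the peg short of the stop; easing the finger to the right frees it. Same axes as the block.
- dog (a joint): blue dog on an upright pivot at board x = -105, y = -140 mm. In rad: 0-0.2 at the start (open), 1.9 shut, at its end stop; turns clockwise from above against 0.45 N m of friction, near the end also its nose's spring (6 to 12 N at the knob), and stays. Its 70 mm arm points to board +y when shut (at 1.9 - a: a rad counterclockwise of it); the nose, 48 mm ahead of the arm, presses the near edge.
- dog_knob (a point): top centre of the dog's upright black knob, 16 mm in diameter, graspable from 32 to 68 mm over the table (this point: 68). It is 70 mm from the pivot's axis, 150 deg counterclockwise of the arm: shut, it lies at board x = -140, y = -201 mm; at joint 0 at x = -36, y = -153. Pinch it from above and carry it round the pivot, or push it.
- ink_tin: small tin with orange label, 44 mm across, 38 mm tall, on the board's near left part; origin at its foot. Leave alone.
- tape_roll: roll of pale tape, 90 mm across, 24 mm tall; origin at its foot. Leave alone.
- paint_jar: jar with red label, 64 mm across, 85 mm tall; origin at its foot. Leave alone.
- white_jar: white jar, 76 mm across, 75 mm tall; origin at its foot. Leave alone.
- palette_knife: palette knife lying on the table to the right; leave alone.
- brush: brush lying on the table to the right; leave alone.
- sanding_block: cork sanding block 110 x 65 x 35 mm; leave alone.
Not all that is in view belongs to the job. Leave any purple look-alike of the block alone.

How it is judged:
By the outcome, as a careful person would: the job done as asked, in the order asked, and still so for the second after the job is handed in, with the robot touching nothing.
It also fails if it takes over 72 s, if anything falls off the work surface, if the arm or the gripper's body presses on something with over 40 N, if the wrist force passes 120 N, or if a joint passes its speed limit or range.

## Working session

There is one attempt and no reset: what is moved stays moved. The work goes in short steps, Python scripts to look and compute and a tool call to move; the robot and the scene stay as the last step left them, time stands still between calls to the robot, and variables do not carry over. Pictures are saved under pics/ and viewed, at most 10 in all, crops included, and the job is handed in when it is done.

Besides the shell and the picture viewer there is one more tool, called after "Emit:" as name(argument=value, ...), one argument or row to a line, values as JSON. arm_command: Moves the arm, as the interface text tells. Its arguments: {"type":"object","properties":{"increments":{"type":"array","items":{"type":"array","items":{"type":"number"}}},"newtons":{"type":"number"}},"required":["increments"]}

```bash
mkdir -p pics; python3 - <<'E'
from rig import status,capture,find_in
import cv2,numpy as np
s=status.get_state();print({k:np.round(v,3).tolist() for k,v in s.items()})
ims=[]
for n in("top","side"):
    p=capture(n);cv2.imwrite(f"pics/{n}0.png",p["image"][:,:,::-1])
    print(n,p["fx"],p["cx"],p["cy"],np.round(p["R"],4).tolist(),np.round(p["t"],1).tolist())
    for th in("block","peg","stop","dog","dog_knob","ink_tin","board","block_push_corner"):
        print(th,[(np.round(d["box"]).tolist(),round(d["score"],2)) for d in find_in(th,p)[:2]])
E
```

```text
{'t': 0.0, 'q': [-1.42, 0.359, 1.511, 0.0, 1.272, -0.115], 'qvel': [0.0, 0.002, 0.0, 0.001, -0.0, -0.001], 'joint_torque': [-0.002, -52.762, -27.862, -0.001, 0.013, -0.0], 'ee_pos': [157.49, -578.209, 204.667], 'tool_rot': [-0.001, 0.991, 0.132, -0.0], 'contact_force': [-0.655, -0.536, -0.806], 'torque': [-0.015, 0.012, 0.031], 'grip_force': 0.0, 'finger_gap': 85.549}
top 527.719938993769 283.0957406171802 220.13050105667378 [[-0.0135, -0.9999, -0.0073], [-0.9941, 0.0142, -0.1075], [0.1076, 0.0058, -0.9942]] [-15.1, 546.7, 1355.6]
block [([308.0, 279.0, 392.0, 352.0], 0.88), ([214.0, 161.0, 287.0, 211.0], 0.76)]
peg [([107.0, 245.0, 145.0, 281.0], 0.61)]
stop [([265.0, 128.0, 280.0, 151.0], 0.71)]
dog [([309.0, 175.0, 331.0, 236.0], 0.76)]
dog_knob [([306.0, 172.0, 330.0, 235.0], 0.69), ([108.0, 289.0, 148.0, 340.0], 0.63)]
ink_tin [([219.0, 224.0, 238.0, 240.0], 0.77)]
board [([183.0, 118.0, 355.0, 263.0], 0.79)]
block_push_corner [([214.0, 158.0, 285.0, 211.0], 0.81), ([310.0, 281.0, 395.0, 353.0], 0.74)]
side 509.1701519018675 278.0459786558929 199.69522578086878 [[-0.725, -0.6887, 0.0011], [-0.4923, 0.5172, -0.7001], [0.4816, -0.5081, -0.7141]] [370.6, 313.7, 1128.1]
block [([186.0, 183.0, 266.0, 238.0], 0.91), ([350.0, 213.0, 356.0, 217.0], 0.44)]
peg [([187.0, 178.0, 265.0, 238.0], 0.55)]
stop [([204.0, 164.0, 225.0, 181.0], 0.68)]
dog [([262.0, 158.0, 312.0, 203.0], 0.72)]
dog_knob [([261.0, 157.0, 306.0, 201.0], 0.87)]
ink_tin [([234.0, 225.0, 252.0, 250.0], 0.78), ([129.0, 266.0, 160.0, 308.0], 0.55)]
board [([155.0, 143.0, 326.0, 277.0], 0.78)]
block_push_corner [([188.0, 177.0, 266.0, 238.0], 0.96)]
```

```bash
python3 - <<'E'
import cv2
a=cv2.imread("pics/top0.png")[105:275,165:375]
cv2.imwrite("pics/c1.png",cv2.resize(a,None,fx=3.5,fy=3.5,interpolation=cv2.INTER_CUBIC))
E
```

```text
(no output)
```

View pics/top0.png

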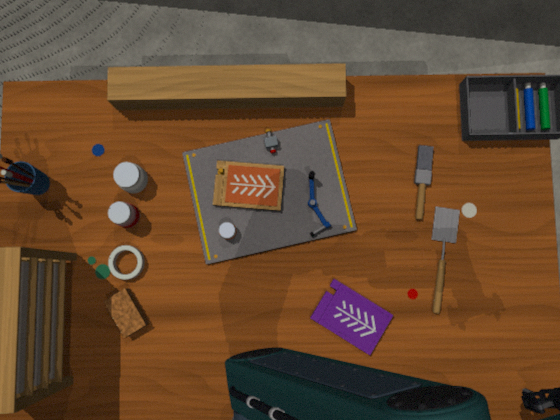

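View pics/c1.png

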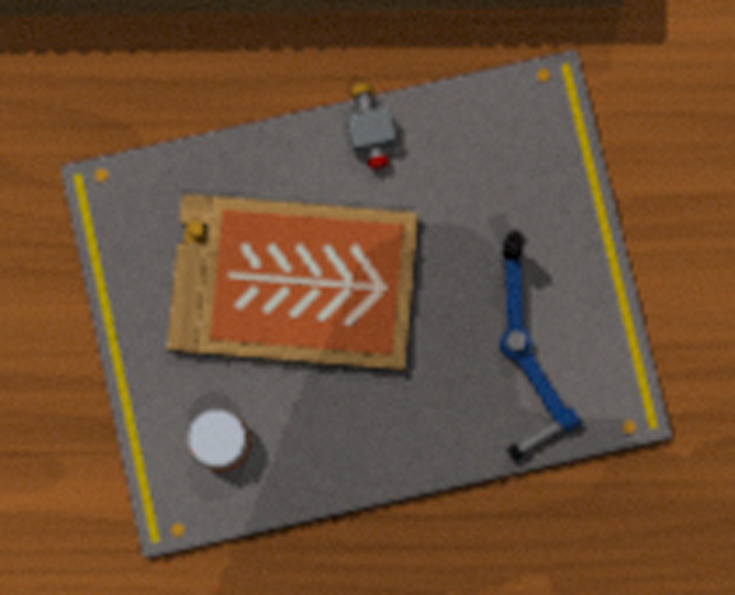

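The task block is the terracotta one at (250,186), with the brass peg in its notch at crop (195,230). The purple one at (352,317) is off the board, so it is the look-alike. The dog pivot is at crop (516,340), the knob at (513,240) and the red foot at (378,160).

```bash
cat > h.py <<'E'
import numpy as np
from scipy.optimize import least_squares
def proj(p,X):
    c=np.atleast_2d(X)@np.array(p["R"]).T+np.array(p["t"])
    return np.c_[p["fx"]*c[:,0]/c[:,2]+p["cx"],p["fy"]*c[:,1]/c[:,2]+p["cy"]]
def unproj(p,uv,z):
    d=np.array(p["R"]).T@np.array([(uv[0]-p["cx"])/p["fx"],(uv[1]-p["cy"])/p["fy"],1.])
    o=-np.array(p["R"]).T@np.array(p["t"]); return o+d*(z-o[2])/d[2]
def rt(x,y,a,P):
    c,s=np.cos(a),np.sin(a);P=np.atleast_2d(P);return np.c_[x+c*P[:,0]-s*P[:,1],y+s*P[:,0]+c*P[:,1]]
def fit2(P,W):
    return least_squares(lambda v:(rt(*v,P)-W).ravel(),[550,0,0])
E
python3 - <<'E'
from h import *
from rig import capture
p=capture("top")
px=lambda L:[(165+u/3.5,105+v/3.5) for u,v in L]
W=np.array([unproj(p,u,12)[:2] for u in px([(65,168),(575,52),(670,438),(148,555)])])
b=fit2([[110,170],[110,-240],[-200,-240],[-200,170]],W);print("board",b.x,b.fun.round(1))
W=np.array([unproj(p,u,28)[:2] for u in px([(181,195),(417,213),(407,368),(168,350)])])
k=fit2([[28,14],[28,-166],[-92,-166],[-92,14]],W);print("block",k.x,k.fun.round(1))
B=b.x
print("peg",rt(*B,[32,76]),unproj(p,px([(197,230)])[0],40))
print("pivot",rt(*B,[-105,-140]),"knob0",rt(*B,[-36,-153]),"knobseen",unproj(p,px([(513,240)])[0],68),"pivseen",unproj(p,px([(516,341)])[0],30))
print("pushpt",rt(*k.x,[-92,-146]),"rel angle",k.x[2]-B[2])
E
```

```text
board [6.63974733e+02 5.72045832e+01 2.11091114e-01] [ 1.5  3.   1.8 -2.9 -0.2 -2.8 -3.2  2.7]
block [ 6.79114717e+02  1.39832281e+02 -8.78109531e-02] [ 0.  -0.5  0.9 -0.5 -0.2  0.8 -0.7  0.2]
peg [[679.34037914 138.22246342]] [678.50682209 138.20024084  40.        ]
pivot [[ 590.63919921 -101.68814635]] knob0 [[660.83144781 -99.94222637]] knobseen [661.77632763 -97.88185591  68.        ] pivseen [ 592.13342634 -100.55105651   30.        ]
pushpt [[574.6652546    2.46303516]] rel angle -0.2989020673352346
```

Emit:
arm_command(
  increments=[
    [0,37,-32,0,0],
    [0,74,-65,0,0],
    [0,112,-98,0,0],
    [0,150,-131,0,0],
    [0,188,-164,0,0],
  ],
  newtons=40,
)

```text
t: 1.45
ee_pos: [296.1, -370.5, 205.7]
tool_rot: [0.0, 0.991, 0.132, 0.0]
contact_force: [1.5, 0.0, -0.1]
finger_gap: 12.5
grip_force: 0.0
```

Emit:
arm_command(
  increments=[
    [0,37,-32,0,0],
    [0,74,-65,0,0],
    [0,112,-98,0,0],
    [0,150,-131,0,0],
    [0,188,-164,0,0],
  ],
)

```text
t: 1.95
ee_pos: [434.1, -163.6, 205.9]
tool_rot: [0.0, 0.991, 0.132, 0.0]
contact_force: [1.0, -1.5, 0.0]
finger_gap: 0.1
grip_force: 0.0
```

Emit:
arm_command(
  increments=[
    [0,37,-32,0,0.1],
    [0,74,-65,0,0.2],
    [0,112,-98,10,0.3],
    [0,148,-130,40,0.35],
    [0,151,-133,85,0.35],
  ],
)

```text
t: 2.45
ee_pos: [550.4, 5.9, 123.3]
tool_rot: [-0.0, 0.999, -0.041, 0.006]
contact_force: [2.3, -1.8, -0.2]
finger_gap: -0.2
grip_force: 0.0
```

```bash
python3 - <<'E'
from h import *
from rig import *
import cv2
p=capture("wrist");a=cv2.cvtColor(p["image"],cv2.COLOR_RGB2BGR)
s=status.get_state();print(s["ee_pos"],s["contact_force"])
k=[679.1,139.8,-.0878]
for own in([-92,-166],[-92,-146],[28,-166]):
    u=proj(p,np.r_[rt(*k,own)[0],28])[0];print(own,u.round(1));cv2.circle(a,tuple(int(v) for v in u),3,(255,0,255),1)
X=s["ee_pos"];print("tip",proj(p,[X[0],X[1],X[2]-14]))
cv2.imwrite("pics/w1.png",a)
E
```

```text
[542.82213397   6.42033074 113.76252585] [-2.65494386  1.51260327 -3.87931434]
[-92, -166] [305.7 176. ]
[-92, -146] [283.  175.9]
[28, -166] [309.5  22.5]
tip [[281.22585592 239.69331802]]
```

View pics/w1.png

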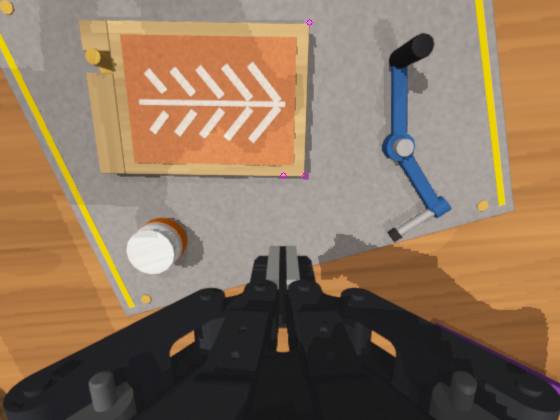

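The wrist view agrees with the estimate: the block's near right corner lies at (306,176) and the closed fingertips at (283,245). Descending.

Emit:
arm_command(
  increments=[
    [0,0,0,30,0],
    [0,0,0,60,0],
    [0,0,0,80,0],
    [0,0,0,87,0],
    [0,0,0,87,0],
  ],
)

```text
t: 3.0
ee_pos: [543.1, 2.5, 33.4]
tool_rot: [-0.0, 0.999, -0.042, -0.001]
contact_force: [-0.5, -0.6, -0.6]
finger_gap: 0.2
grip_force: 0.0
```

Emit:
arm_command(
  increments=[
    [0,0,0,0,0],
    [0,0,0,0,0],
    [0,0,0,0,0],
    [0,0,0,0,0],
    [0,0,0,0,0],
  ],
)

```text
t: 3.5
ee_pos: [544.1, 2.6, 34.3]
tool_rot: [-0.0, 0.999, -0.042, 0.0]
contact_force: [-0.3, -0.4, -0.2]
finger_gap: -0.1
grip_force: 0.0
```

```bash
python3 - <<'E'
from rig import *
import numpy as np
s=status.get_state();print(s["t"],s["ee_pos"],s["tool_rot"],s["contact_force"],s["torque"])
E
```

```text
3.5 [544.11027625   2.6062364   34.33478664] [-1.45115972e-05  9.99113697e-01 -4.20912933e-02  3.77951348e-04] [-0.33280953 -0.36245774 -0.23846969] [ 0.0023353   0.03316663 -0.01446779]
```

Emit:
arm_command(
  increments=[
    [0,4,0,3,0],
    [0,8,0,3,0],
    [0,11,0,3,0],
    [0,14,0,3,0],
    [0,17,0,3,0],
  ],
)

```text
t: 4.0
ee_pos: [561.2, 1.2, 30.8]
tool_rot: [-0.0, 0.999, -0.042, -0.0]
contact_force: [-0.7, -0.4, -0.2]
finger_gap: -0.1
grip_force: 0.0
```

Emit:
arm_command(
  increments=[
    [0,1,0,0,0],
    [0,2,0,0,0],
    [0,3,0.3,0,0],
    [0,4,1,0,0],
    [0,5,1.5,0,-0.01],
  ],
)

```text
t: 4.5
ee_pos: [565.6, -0.8, 30.9]
tool_rot: [-0.0, 0.999, -0.037, -0.0]
contact_force: [0.2, 0.5, -0.1]
finger_gap: -0.1
grip_force: 0.0
```

```bash
python3 - <<'E'
from rig import *
import numpy as np,cv2
s=status.get_state();print(s["t"],s["ee_pos"],s["tool_rot"],s["contact_force"],s["torque"])
p=capture("wrist");cv2.imwrite("pics/w2.png",p["image"][:,:,::-1])
E
```

```text
4.5 [565.58995324  -0.78630954  30.90364769] [-3.15681215e-05  9.99319676e-01 -3.68806013e-02 -7.64416237e-05] [ 0.22849268  0.45803951 -0.12986164] [-0.00453944 -0.02175751 -0.05969568]
```

View pics/w2.png

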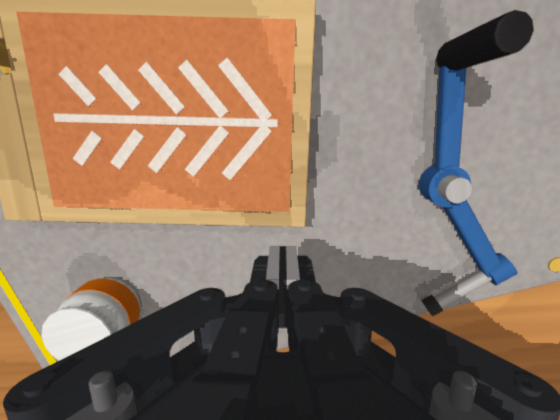

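```bash
python3 - <<'E'
from h import *
from rig import *
p=capture("wrist");X=status.get_state()["ee_pos"]
print("edge",unproj(p,(283,225),28),unproj(p,(283,227),28),"corner",unproj(p,(304,226),28))
for z in(17,30): print("tipfront",unproj(p,(283,247),z))
E
```

```text
edge [575.67763005  -2.79143199  28.        ] [574.41191301  -2.69831286  28.        ] corner [574.11085318 -15.30316193  28.        ]
tipfront [556.74470879  -1.42902314  17.        ]
tipfront [562.34061243  -1.80468031  30.        ]
```

Emit:
arm_command(
  increments=[
    [0,1.5,0,0,0],
    [0,3,0,0,0],
    [0,4,0,0,0],
    [0,5,0,0,0],
    [0,6,0,0,0.01],
  ],
)

```text
t: 5.1
ee_pos: [571.7, -1.2, 30.9]
tool_rot: [-0.0, 0.999, -0.042, -0.0]
contact_force: [0.6, -0.7, 0.2]
finger_gap: -0.2
grip_force: 0.0
```

```bash
cat > m.py <<'E'
from h import *
from rig import *
import cv2
# block pose from wrist/top: print state plus near-right corner region based edge fit
def look(name="top",save=None):
    p=capture(name);s=status.get_state()
    print("t",round(s["t"],2),"ee",np.round(s["ee_pos"],1),"yaw",round(2*np.arctan2(s["tool_rot"][2],s["tool_rot"][1]),3),"F",np.round(s["contact_force"],1),"M",np.round(s["torque"],2))
    if save: cv2.imwrite("pics/"+save,p["image"][:,:,::-1])
    return p,s
def blockangle(p):
    # terracotta face: world angle from minAreaRect on plane z=28
    hsv=cv2.cvtColor(p["image"],cv2.COLOR_RGB2HSV)
    m=cv2.inRange(hsv,(3,110,60),(13,255,255))
    for c in sorted(cv2.findContours(m,cv2.RETR_EXTERNAL,cv2.CHAIN_APPROX_NONE)[0],key=cv2.contourArea)[::-1]:
        W=np.array([unproj(p,q,28)[:2] for q in c[:,0]],np.float32)
        if 560<W[:,0].mean()<720 and -20<W[:,1].mean()<160: break
    r=cv2.minAreaRect(W); b=cv2.boxPoints(r); e=max(b[1]-b[0],b[2]-b[1],key=np.linalg.norm)
    e=e if e[1]>0 else -e
    return np.arctan2(-e[0],e[1]),r
E
python3 - <<'E'
from m import *
p,s=look("top");print(blockangle(p))
p,s=look("wrist");print(unproj(p,(283,227),28))
E
```

```text
t 5.15 ee [571.9  -1.2  30.9] yaw -0.085 F [-0.2  0.6 -0.3] M [ 0.01 -0.06  0.03]
(np.float32(1.4669306), ((646.8850708007812, 115.59516906738281), (22.00982666015625, 100.48422241210938), 84.0489273071289))
t 5.2 ee [571.8  -1.2  30.9] yaw -0.085 F [-1.  -0.5  0.4] M [ 0.   -0.02 -0.04]
[580.45770118  -3.11622801  28.        ]
```

```bash
cat >> m.py <<'E'
def edge(p):
    r=cut_out("block",p)
    if not r: return None
    g=r[0]["region"];P=[]
    for u in range(60,275,3):
        v=np.flatnonzero(g[:,u])
        if len(v): P.append(unproj(p,(u,v.max()+.5),28)[:2])
    P=np.array(P);k=np.ones(len(P),bool)
    for _ in range(4):
        f=np.polyfit(P[k,1],P[k,0],1);k=abs(P[:,0]-np.polyval(f,P[:,1]))<1.2
    return round(-np.arctan(f[0]),4),k.sum(),f
E
python3 - <<'E'
from m import *
p,s=look("wrist");a,n,f=edge(p);print(a,n,"edge x at tool y",np.polyval(f,s["ee_pos"][1]))
E
```

```text
t 5.25 ee [571.7  -1.1  30.9] yaw -0.084 F [ 0.2 -0.7 -1.4] M [ 0.01 -0.01  0.01]
-0.0968 72 edge x at tool y 575.2504610464181
```

Emit:
arm_command(
  increments=[
    [0,1,0,0,0],
    [0,2,0,0,0],
    [0,3,0,0,0],
    [0,4,0,0,0],
    [0,5,0,0,0],
  ],
)

```text
t: 5.8
ee_pos: [576.7, -1.6, 30.9]
tool_rot: [-0.0, 0.999, -0.042, -0.0]
contact_force: [0.2, -0.2, -0.1]
finger_gap: -0.1
grip_force: 0.0
```

```bash
python3 - <<'E'
from m import *
p,s=look("wrist","w3.png");a,n,f=edge(p);print(a,n,"edge x at tool y",np.polyval(f,s["ee_pos"][1]))
E
```

```text
t 5.85 ee [576.9  -1.6  30.9] yaw -0.084 F [ 0.3 -0.4  0.4] M [ 0.02  0.02 -0.  ]
-0.0991 72 edge x at tool y 574.6386266891903
```

View pics/w3.png

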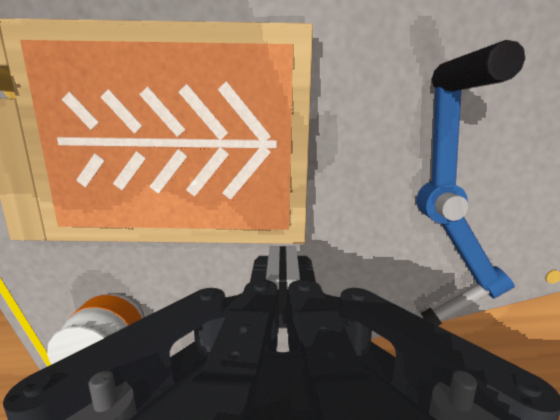

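```bash
python3 - <<'E'
from m import *
p,s=look("side");a=cv2.cvtColor(p["image"],cv2.COLOR_RGB2BGR);X=s["ee_pos"]
u0,v0=proj(p,X)[0].astype(int)
a=cv2.resize(a[v0-60:v0+60,u0-70:u0+70],None,fx=5.5,fy=5.5,interpolation=cv2.INTER_CUBIC)
for z in(14,0,-14):
    u=(proj(p,X+[0,0,z])[0]-[u0-70,v0-60]+.5)*5.5;cv2.circle(a,tuple(u.astype(int)),3,(255,0,255),1);print(z,u)
for z in(12,28):
    u=(proj(p,np.r_[rt(679.1,139.8,-.09,[-92,-166])[0],z])[0]-[u0-70,v0-60]+.5)*5.5;cv2.circle(a,tuple(u.astype(int)),3,(0,255,0),1)
cv2.imwrite("pics/s1.png",a)
E
```

```text
t 5.95 ee [576.7  -1.6  30.9] yaw -0.084 F [ 0.7  1.1 -0.7] M [-0.05 -0.03 -0.  ]
14 [392.4708452  314.93456912]
0 [393.12338644 334.79514055]
-14 [393.76657268 354.37098564]
```

View pics/s1.png

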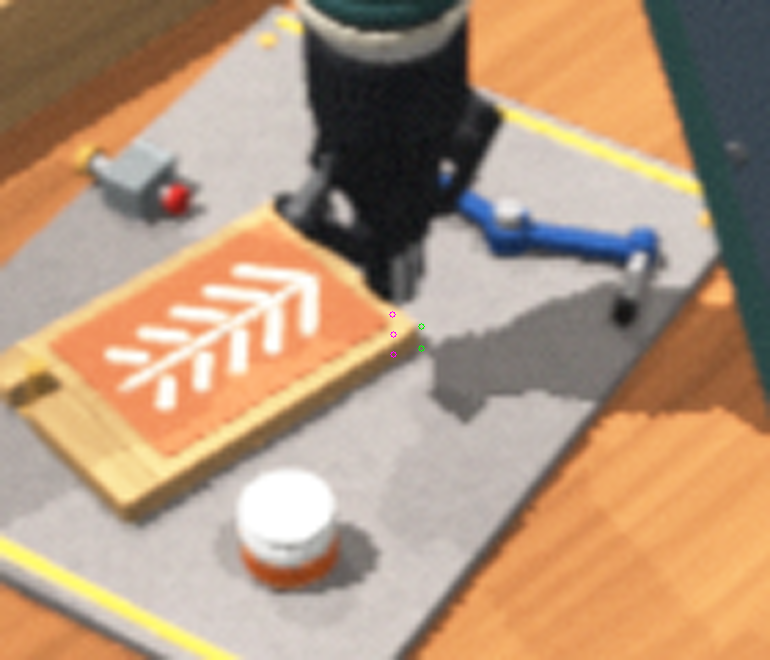

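The side view shows the fingertips at crop (395,298), apparently about 40 mm above where the TCP reading puts them. They are hovering over the block edge, which explains the lack of contact. Backing off and going down by feel.

Emit:
arm_command(
  increments=[
    [0,-8,0,0,0],
    [0,-16,0,0,0],
    [0,-24,0,0,0],
    [0,-24,0,4,0],
    [0,-24,0,8,0],
  ],
)

```text
t: 6.45
ee_pos: [552.5, 0.5, 22.8]
tool_rot: [-0.0, 0.999, -0.042, 0.0]
contact_force: [0.1, -1.3, -0.1]
finger_gap: 0.4
grip_force: 0.0
```

Emit:
arm_command(
  increments=[
    [0,0,0,1,0],
    [0,0,0,2,0],
    [0,0,0,3,0],
    [0,0,0,4,0],
    [0,0,0,4,0],
  ],
)

```text
t: 6.95
ee_pos: [552.7, 0.4, 18.8]
tool_rot: [-0.0, 0.999, -0.042, -0.0]
contact_force: [-0.1, -0.1, -0.5]
finger_gap: -0.0
grip_force: 0.0
```

```bash
python3 - <<'E'
from m import *
p,s=look("side");a=cv2.cvtColor(p["image"],cv2.COLOR_RGB2BGR);X=s["ee_pos"]
u0,v0=proj(p,X)[0].astype(int)
b=cv2.resize(a[v0-45:v0+45,u0-50:u0+50],None,fx=4,fy=4,interpolation=cv2.INTER_CUBIC)
p,s=look("top");a=cv2.cvtColor(p["image"],cv2.COLOR_RGB2BGR)
u0,v0=proj(p,X)[0].astype(int);print(u0,v0)
c=cv2.resize(a[v0-45:v0+45,u0-50:u0+50],None,fx=4,fy=4,interpolation=cv2.INTER_CUBIC)
cv2.circle(b,(200,180),3,(255,0,255),1);cv2.circle(c,(200,180),3,(255,0,255),1)
cv2.imwrite("pics/s2.png",np.hstack([b,c]))
E
```

```text
t 7.0 ee [5.527e+02 4.000e-01 1.880e+01] yaw -0.084 F [-0.2 -0.3  0.3] M [ 0.   -0.   -0.06]
t 7.05 ee [5.528e+02 5.000e-01 1.890e+01] yaw -0.084 F [ 0.4 -0.2 -0.2] M [0.   0.01 0.01]
274 218
```

View pics/s2.png

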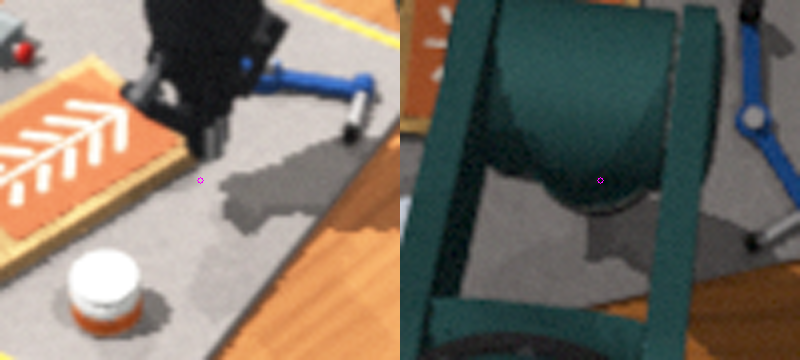

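Emit:
arm_command(
  increments=[
    [0,0,0,3,0],
    [0,0,0,6,0],
    [0,0,0,9,0],
    [0,0,0,11,0],
    [0,0,0,12,0],
  ],
)

```text
t: 7.55
ee_pos: [552.5, 0.5, 6.5]
tool_rot: [-0.0, 0.999, -0.042, -0.0]
contact_force: [-0.6, 1.0, -0.4]
finger_gap: -0.1
grip_force: 0.0
```

Emit:
arm_command(
  increments=[
    [0,0,0,1,0],
    [0,0,0,2,0],
    [0,0,0,3,0],
    [0,0,0,4,0],
    [0,0,0,5,0],
  ],
)

```text
t: 8.05
ee_pos: [552.7, 0.4, 1.9]
tool_rot: [-0.0, 0.999, -0.042, 0.0]
contact_force: [-0.5, 0.0, -1.2]
finger_gap: -0.0
grip_force: 0.0
```

```bash
python3 - <<'E'
from m import *
p,s=look("side");a=cv2.cvtColor(p["image"],cv2.COLOR_RGB2BGR);X=s["ee_pos"]
u0,v0=proj(p,X)[0];print(u0,v0);u,v=int(u0),int(v0)
# dark finger bottom near this column
g=cv2.cvtColor(p["image"],cv2.COLOR_RGB2GRAY);print(g[v-16:v+10,u-4:u+6])
E
```

```text
t 8.1 ee [5.526e+02 5.000e-01 1.700e+00] yaw -0.084 F [-0.2 -0.4 -0.4] M [-0.03  0.04 -0.03]
266.94122677022585 214.55125316253628
[[ 32  27  22  21  27  25  28  20  34  39]
 [ 28  24  26  19  21  22  29  41  68  76]
 [ 27  27  22  22  25  25  40  49  68  87]
 [ 25  27  20  22  29  42  77  76  71  84]
 [ 30  23  22  28  27  61  93  87  71  84]
 [ 52  23  21  20  30  66  97  88  71  87]
 [ 46  24  25  25  30  64  98  92  79  88]
 [ 45  27  23  24  27  63  99  91  78  92]
 [ 59  28  21  27  30  65  99  91  82 112]
 [ 67  54  42  26  32  67  98  89  81 115]
 [ 85 109 109  62  48  68  97  93  86 104]
 [140 151 155 143 114  96 104 105  98 114]
 [159 165 172 173 164 136 113 111 113 119]
 [173 174 178 175 173 142 106 107 114 117]
 [174 177 176 177 171 143 100 101 104 105]
 [175 176 179 173 176 171 142 102 104 101]
 [194 195 196 197 194 186 153 103 103 100]
 [203 202 203 205 198 189 154 108 101 104]
 [202 203 205 205 195 188 158 110 102  97]
 [203 203 206 203 194 185 157 108 100 101]
 [203 203 201 204 195 170 126 100  97  99]
 [207 203 207 204 203 193 156 110  94 100]
 [206 203 204 204 203 199 186 146 110 107]
 [204 204 208 205 199 202 197 182 170 146]
 [206 205 206 205 204 200 201 196 188 158]
 [203 209 206 202 194 194 190 192 185 176]]
```

Emit:
arm_command(
  increments=[
    [0,0,0,1,0],
    [0,0,0,2,0],
    [0,0,0,3,0],
    [0,0,0,4,0],
    [0,0,0,4,0],
  ],
)

```text
t: 8.6
ee_pos: [552.6, 0.5, -2.3]
tool_rot: [-0.0, 0.999, -0.042, -0.0]
contact_force: [-0.1, 0.5, -0.6]
finger_gap: 0.1
grip_force: 0.0
```

Emit:
arm_command(
  increments=[
    [0,2,0,0,0],
    [0,4,0,0,0],
    [0,6,0,0,0],
    [0,8,0,0,0],
    [0,10,0,0,0],
  ],
)

```text
t: 9.1
ee_pos: [562.9, -0.4, -2.1]
tool_rot: [-0.0, 0.999, -0.042, 0.0]
contact_force: [-0.4, -0.1, -0.1]
finger_gap: -0.3
grip_force: 0.0
```

Emit:
arm_command(
  increments=[
    [0,1,0,0,0],
    [0,2,0.2,0,0],
    [0,3,0.5,0,0],
    [0,4,1.0,0,0],
    [0,5,1.5,0,0],
  ],
)

```text
t: 9.6
ee_pos: [567.4, -2.3, -2.2]
tool_rot: [-0.0, 0.999, -0.042, -0.0]
contact_force: [-0.4, -0.3, 0.5]
finger_gap: 0.2
grip_force: 0.2
```

```bash
python3 - <<'E'
from m import *
p,s=look("wrist");a,n,f=edge(p);print(a,n,"edge x at tool y",np.polyval(f,s["ee_pos"][1]))
E
```

```text
t 9.65 ee [567.7  -2.4  -2.1] yaw -0.084 F [-0.7  0.9  0.3] M [-0.04  0.07 -0.02]
-0.0719 72 edge x at tool y 578.5560524616271
```

Emit:
arm_command(
  increments=[
    [0,3,2.1,0,-0.034],
    [0,6,4.1,0,-0.054],
    [0,9.1,6,0,-0.074],
    [0,12.2,7.9,0,-0.094],
    [0,15.2,9.7,0,-0.114],
  ],
)

```text
t: 10.2
ee_pos: [582.1, -13.5, -2.1]
tool_rot: [-0.0, 1.0, 0.016, 0.0]
contact_force: [0.4, -0.6, 0.5]
finger_gap: 0.0
grip_force: 0.2
```

```bash
python3 - <<'E'
from m import *
p,s=look("wrist","w4.png");a,n,f=edge(p);print(a,n,"edge x at tool y",np.polyval(f,s["ee_pos"][1]))
print(find_in("stop",p)[:2])
B=[664,57.2,.211]
for e in(6,16,26):
  F=rt(*B,[66-e,-70])[0];d=F-np.array([679,138.5])
  # block angle such that far edge(own x=28) touches foot face
  from scipy.optimize import brentq
  th=brentq(lambda t:(np.cos(t)*d[0]+np.sin(t)*d[1])-28,-.3,.5);print(e,F,th,th-B[2])
print(proj(p,np.r_[rt(*B,[66,-70])[0],22]))
E
```

```text
t 10.25 ee [582.9 -13.8  -2. ] yaw 0.032 F [ 0.9 -0.  -0.4] M [-0.06  0.12  0.  ]
0.0267 72 edge x at tool y 592.9823747151801
[]
6 [737.3299658    1.31873197] 0.213086113298134 0.002086113298134018
16 [727.55174614  -0.77564629] 0.14443353039952073 -0.06656646960047927
26 [717.77352648  -2.87002455] 0.07549840180587028 -0.1355015981941297
[[ 250.54349378 -134.49610424]]
```

View pics/w4.png

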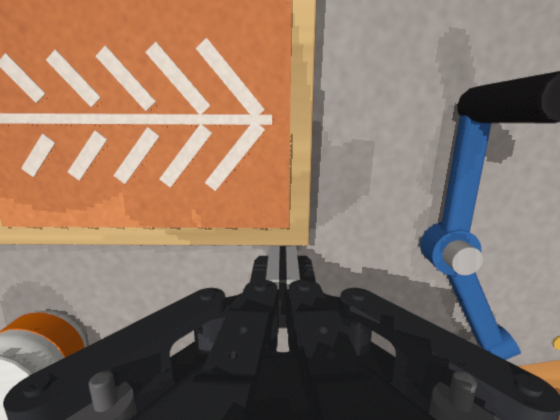

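```bash
python3 - <<'E'
from m import *
B=[664,57.2,.211]
p=capture("top")
def blob(im):
    h=cv2.cvtColor(im,cv2.COLOR_RGB2HSV)
    return cv2.inRange(h,(0,170,70),(4,255,255))|cv2.inRange(h,(174,170,70),(180,255,255))
for n in("top","side"):
    p=capture(n);im=cv2.imread(f"pics/{n}0.png")[:,:,::-1].copy();m=blob(im)
    u,v=proj(p,np.r_[rt(*B,[50,-70])[0],22])[0];k=np.argwhere(m);k=k[np.hypot(k[:,1]-u,k[:,0]-v)<12]
    print(n,len(k),"px",k.min(0),k.max(0),k.mean(0))
    # render predicted cylinder for protrusion e; compare IoU
    G=np.zeros_like(m);G[k[:,0],k[:,1]]=1;big=8
    G=cv2.resize(G,None,fx=big,fy=big,interpolation=0)
    for e in range(6,27,2):
        t=np.linspace(0,2*np.pi,40)
        P=np.vstack([np.c_[rt(*B,np.c_[np.full(40,x),-70+8*np.cos(t)]),22+8*np.sin(t)] for x in(66-e,60)]) if e>=6 else 0
        q=((proj(p,P)+.5)*big).astype(np.int32);R=np.zeros_like(G);cv2.fillConvexPoly(R,cv2.convexHull(q),1)
        print(e,round((R&G).sum()/(R|G).sum(),2),end="; ")
    print()
E
```

```text
top 14 px [150 270] [152 275] [150.85714286 272.57142857]
6 0.27; 8 0.46; 10 0.62; 12 0.58; 14 0.49; 16 0.42; 18 0.36; 20 0.32; 22 0.29; 24 0.26; 26 0.24; 
side 13 px [176 220] [180 223] [178.         221.76923077]
6 0.36; 8 0.52; 10 0.63; 12 0.57; 14 0.49; 16 0.43; 18 0.39; 20 0.35; 22 0.32; 24 0.29; 26 0.27;
```

Emit:
arm_command(
  increments=[
    [0,3,2,0,-0.02],
    [0,6,3.9,0,-0.04],
    [0,9.1,5.8,0,-0.06],
    [0,10.7,6.7,0,-0.07],
    [0,12.2,7.5,0,-0.08],
  ],
)

```text
t: 11.0
ee_pos: [594.4, -20.6, -2.1]
tool_rot: [-0.0, 0.998, 0.055, -0.0]
contact_force: [-0.3, 0.4, 0.3]
finger_gap: 0.4
grip_force: 0.3
```

Emit:
arm_command(
  increments=[
    [0,0.7,0.5,0,-0.005],
    [0,1.5,1,0,-0.01],
    [0,1.5,1,0,-0.01],
    [0,1.5,1,0,-0.01],
    [0,1.5,1,0,-0.01],
  ],
)

```text
t: 11.5
ee_pos: [595.9, -21.2, -2.1]
tool_rot: [-0.0, 0.998, 0.06, 0.0]
contact_force: [-0.1, -0.3, -0.4]
finger_gap: 0.1
grip_force: 0.1
```

```bash
python3 - <<'E'
from m import *
for i in range(3): p,s=look("wrist")
a,n,f=edge(p);print(a,n,"edge x at tool y",np.polyval(f,s["ee_pos"][1]))
E
```

```text
t 11.55 ee [595.9 -21.1  -2.1] yaw 0.12 F [-0.1 -0.5  0.4] M [-0.01  0.03 -0.01]
t 11.6 ee [595.9 -21.2  -2.1] yaw 0.12 F [-0.9 -0.4 -0.4] M [0.04 0.   0.03]
t 11.65 ee [595.9 -21.2  -2.1] yaw 0.12 F [ 0.  -1.  -0.8] M [-0.03  0.02 -0.03]
0.1129 72 edge x at tool y 606.6162943840886
```

Emit:
arm_command(
  increments=[
    [0,0.7,0.5,0,-0.005],
    [0,1.5,0.9,0,-0.01],
    [0,2.2,1.4,0,-0.015],
    [0,3,1.8,0,-0.02],
    [0,3,1.8,0,-0.02],
  ],
)

```text
t: 12.2
ee_pos: [599.3, -22.7, -2.1]
tool_rot: [-0.0, 0.998, 0.07, 0.0]
contact_force: [-0.6, 0.3, -0.7]
finger_gap: 0.2
grip_force: 0.1
```

Emit:
arm_command(
  increments=[
    [0,0.4,0.3,0,-0.0025],
    [0,0.8,0.5,0,-0.005],
    [0,1.2,0.7,0,-0.0075],
    [0,1.5,0.9,0,-0.01],
    [0,1.5,0.9,0,-0.01],
  ],
)

```text
t: 12.7
ee_pos: [600.7, -23.4, -2.1]
tool_rot: [-0.0, 0.997, 0.075, 0.0]
contact_force: [-0.5, -0.3, 0.4]
finger_gap: -0.2
grip_force: 0.3
```

Emit:
arm_command(
  increments=[
    [0,0.4,0.2,0,-0.0025],
    [0,0.7,0.4,0,-0.005],
    [0,1,0.6,0,-0.0065],
    [0,1,0.6,0,-0.0065],
    [0,1,0.6,0,-0.0065],
  ],
)

```text
t: 13.2
ee_pos: [601.2, -23.7, -2.2]
tool_rot: [-0.0, 0.997, 0.078, -0.001]
contact_force: [-2.1, -0.1, 0.6]
finger_gap: 0.1
grip_force: 1.4
```

```bash
python3 - <<'E'
from m import *
p,s=look("wrist")
a,n,f=edge(p);print(a,n,"edge x at tool y",np.polyval(f,s["ee_pos"][1]))
E
```

```text
t 13.25 ee [601.2 -23.6  -2.2] yaw 0.156 F [-3.1 -0.6  1.8] M [-0.   0.5  0. ]
0.1443 72 edge x at tool y 611.8502083908146
```

Emit:
arm_command(
  increments=[
    [0,0,0.5,0,0],
    [0,0,1,0,0],
    [0,0.2,1.5,0,0],
    [0,0.4,1.5,0,0],
    [0,0.4,1.5,0,0],
  ],
)

```text
t: 13.8
ee_pos: [601.5, -25.0, -2.4]
tool_rot: [-0.0, 0.997, 0.078, -0.001]
contact_force: [-5.1, 1.2, 0.0]
finger_gap: -0.3
grip_force: 2.4
```

```bash
python3 - <<'E'
from m import *
p,s=look("side")
a=cv2.cvtColor(p["image"],cv2.COLOR_RGB2BGR)
cv2.imwrite("pics/s3.png",cv2.resize(a[150:235,175:285],None,fx=7,fy=7,interpolation=cv2.INTER_CUBIC))
for i in range(3): look("wrist")
E
```

```text
t 13.85 ee [601.5 -25.1  -2.4] yaw 0.156 F [-4.3  0.7  0.3] M [ 0.18  0.89 -0.01]
t 13.9 ee [601.5 -25.   -2.4] yaw 0.156 F [-3.9  1.   0.9] M [0.14 0.89 0.03]
t 13.95 ee [601.6 -25.   -2.4] yaw 0.156 F [-5.3  0.9 -0.3] M [0.16 0.87 0.09]
t 14.0 ee [601.5 -25.1  -2.4] yaw 0.156 F [-4.2  1.4 -0.6] M [0.17 0.83 0.03]
```

View pics/s3.png

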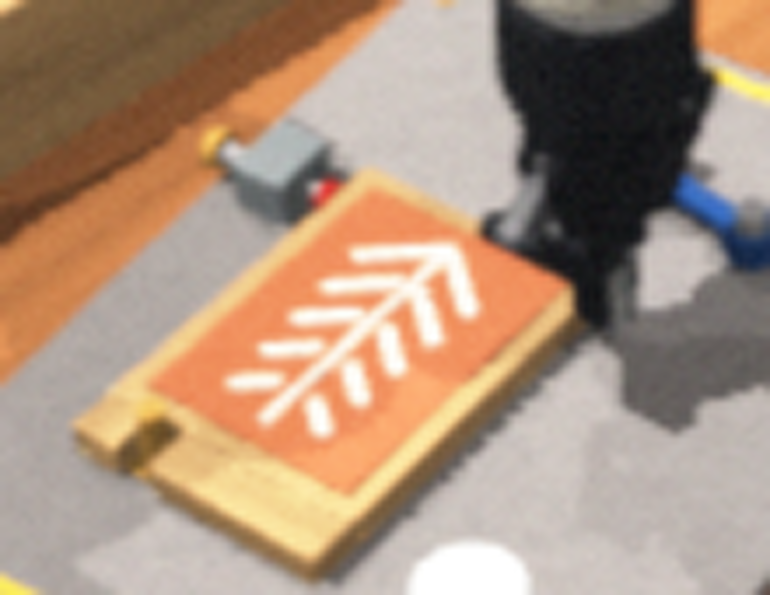

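The side view shows the block's far edge against the red foot at crop (325,190), and the peg in the notch at (150,425). Pressing up in steps.

Emit:
arm_command(
  increments=[
    [0,0.3,0,0,0],
    [0,0.6,0,0,0],
    [0,0.8,0,0,0],
    [0,0.8,0,0,0],
    [0,0.8,0,0,0],
  ],
)

```text
t: 14.5
ee_pos: [601.6, -25.0, -2.4]
tool_rot: [-0.0, 0.997, 0.078, -0.001]
contact_force: [-6.1, 0.8, 1.2]
finger_gap: 0.1
grip_force: 3.3
```

```bash
python3 - <<'E'
from m import *
for i in range(3): look("wrist")
E
```

```text
t 14.55 ee [601.6 -25.   -2.4] yaw 0.156 F [-6.6  0.9  1.3] M [ 0.07  1.1  -0.03]
t 14.6 ee [601.6 -25.   -2.4] yaw 0.156 F [-7.1 -1.1  1.5] M [ 0.02  1.07 -0.  ]
t 14.65 ee [601.6 -25.1  -2.4] yaw 0.156 F [-6.6  0.2  2.1] M [0.07 1.06 0.03]
```

Emit:
arm_command(
  increments=[
    [0,0.5,0,0,0],
    [0,1.0,0,0,0],
    [0,1.4,0,0,0],
    [0,1.7,0,0,0],
    [0,1.7,0,0,0],
  ],
)

```text
t: 15.15
ee_pos: [601.6, -25.0, -2.5]
tool_rot: [-0.0, 0.997, 0.078, -0.003]
contact_force: [-9.9, -1.1, 4.7]
finger_gap: -0.2
grip_force: 5.1
```

```bash
python3 - <<'E'
from m import *
for i in range(3): look("wrist")
E
```

```text
t 15.2 ee [601.6 -25.   -2.5] yaw 0.157 F [-10.5  -1.    3.6] M [-0.25  1.64  0.03]
t 15.25 ee [601.6 -25.   -2.5] yaw 0.157 F [-10.   -0.8   4.7] M [-0.2   1.63  0.01]
t 15.3 ee [601.6 -25.   -2.5] yaw 0.157 F [-10.3  -1.    4.9] M [-0.25  1.64 -0.01]
```

Emit:
arm_command(
  increments=[
    [0,0.3,0,0,0],
    [0,0.6,0,0,0],
    [0,0.6,0,0,0],
    [0,0.6,0,0,0],
    [0,0.6,0,0,0],
  ],
)

```text
t: 15.8
ee_pos: [601.6, -24.9, -2.5]
tool_rot: [-0.0, 0.997, 0.078, -0.003]
contact_force: [-11.6, -1.6, 6.7]
finger_gap: 0.2
grip_force: 5.7
```

Emit:
arm_command(
  increments=[
    [0,0,0,0,0],
    [0,0,0,0,0],
    [0,0,0,0,0],
    [0,0,0,0,0],
    [0,0,0,0,0],
  ],
)

```text
t: 16.3
ee_pos: [601.6, -24.9, -2.6]
tool_rot: [-0.0, 0.997, 0.078, -0.003]
contact_force: [-12.2, -1.7, 5.7]
finger_gap: -0.2
grip_force: 5.7
```

Emit:
arm_command(
  increments=[
    [0,0,0,0,0],
    [0,0,0,0,0],
    [0,0,0,0,0],
    [0,0,0,0,0],
    [0,0,0,0,0],
  ],
)

```text
t: 16.8
ee_pos: [601.6, -25.0, -2.5]
tool_rot: [-0.0, 0.997, 0.078, -0.003]
contact_force: [-11.6, -2.3, 6.6]
finger_gap: -0.1
grip_force: 5.7
```

Emit:
arm_command(
  increments=[
    [0,-5,0,0,0],
    [0,-14,0,0,0],
    [0,-26,0,0,0],
    [0,-26,0,-40,0],
    [0,-26,0,-80,0],
  ],
)

```text
t: 17.3
ee_pos: [578.0, -28.8, 77.7]
tool_rot: [-0.0, 0.997, 0.078, -0.001]
contact_force: [1.2, 0.3, 0.5]
finger_gap: 0.2
grip_force: 0.0
```

Emit:
arm_command(
  increments=[
    [0,0,0,0,-0.145],
    [0,0,0,0,-0.29],
    [0,0,0,0,-0.435],
    [0,0,0,0,-0.58],
    [0,0,0,0,-0.72],
  ],
)

```text
t: 17.8
ee_pos: [579.8, -29.0, 78.2]
tool_rot: [0.0, 0.904, 0.427, 0.001]
contact_force: [-0.3, 0.5, 0.1]
finger_gap: 0.2
grip_force: 0.0
```

Emit:
arm_command(
  increments=[
    [0,0,0,0,-0.145],
    [0,0,0,0,-0.29],
    [0,0,0,0,-0.435],
    [0,0,0,0,-0.58],
    [0,0,0,0,-0.72],
  ],
)

```text
t: 18.3
ee_pos: [579.8, -29.0, 78.1]
tool_rot: [0.001, 0.696, 0.718, 0.0]
contact_force: [-0.4, -0.4, -0.1]
finger_gap: -0.0
grip_force: 0.0
```

```bash
python3 - <<'E'
from m import *
p,s=look("wrist");print(s["q"])
p,s=look("top")
for n in("dog_knob","dog"):
    print(n,[(np.round(d["box"]).tolist(),round(d["score"],2)) for d in find_in(n,p)[:2]])
X=s["ee_pos"];y=2*np.arctan2(s["tool_rot"][2],s["tool_rot"][1]);x_=np.array([np.cos(y),np.sin(y)]);y_=np.array([np.sin(y),-np.cos(y)])
d=np.array([661,-69])-X[:2];print("to start",d@x_,d@y_)
E
```

```text
t 18.35 ee [579.8 -29.   78.1] yaw 1.609 F [-0.2 -0.6  0.4] M [0.03 0.03 0.06]
[-1.68960036e-01  4.71800822e-01  1.68817519e+00  8.60710648e-05
  9.80274879e-01 -2.07054723e-01]
t 18.4 ee [579.8 -29.   78.1] yaw 1.597 F [-0.4  0.2 -0.1] M [-0.03 -0.04  0.01]
dog_knob [([309.0, 207.0, 328.0, 233.0], 0.47)]
dog [([319.0, 211.0, 328.0, 232.0], 0.75)]
to start -42.17938990931406 80.1514350689096
```

Emit:
arm_command(
  increments=[
    [0,-14,27,0,0],
    [0,-28,54,0,0],
    [0,-42,80,0,0],
    [0,-42,80,0,0],
    [0,-42,80,20,0],
  ],
)

```text
t: 19.0
ee_pos: [663.8, -69.6, 60.1]
tool_rot: [0.002, 0.699, 0.715, 0.002]
contact_force: [0.2, 0.1, 0.6]
finger_gap: 0.2
grip_force: 0.0
```

Emit:
arm_command(
  increments=[
    [0,0,0,10,0],
    [0,0,0,20,0],
    [0,0,0,30,0],
    [0,0,0,35,0],
    [0,0,0,35,0],
  ],
)

```text
t: 19.5
ee_pos: [660.1, -68.4, 22.1]
tool_rot: [-0.001, 0.698, 0.716, -0.0]
contact_force: [-0.5, 0.1, 0.3]
finger_gap: -0.1
grip_force: 0.0
```

```bash
python3 - <<'E'
from m import *
p,s=look("side")
a=cv2.cvtColor(p["image"],cv2.COLOR_RGB2BGR)
b=cv2.resize(a[140:240,200:300],None,fx=4,fy=4,interpolation=cv2.INTER_CUBIC)
p,s=look("wrist");c=cv2.cvtColor(p["image"],cv2.COLOR_RGB2BGR)[:,80:480]
cv2.imwrite("pics/s4.png",np.hstack([b,cv2.resize(c,(381,400))]))
E
```

```text
t 19.55 ee [660.6 -68.6  22.7] yaw 1.596 F [ 0.3 -0.5 -0.1] M [-0.02  0.03 -0.  ]
t 19.6 ee [661.  -68.7  23.1] yaw 1.596 F [-0.8 -0.2 -0.2] M [ 0.02 -0.04 -0.04]
```

View pics/s4.png

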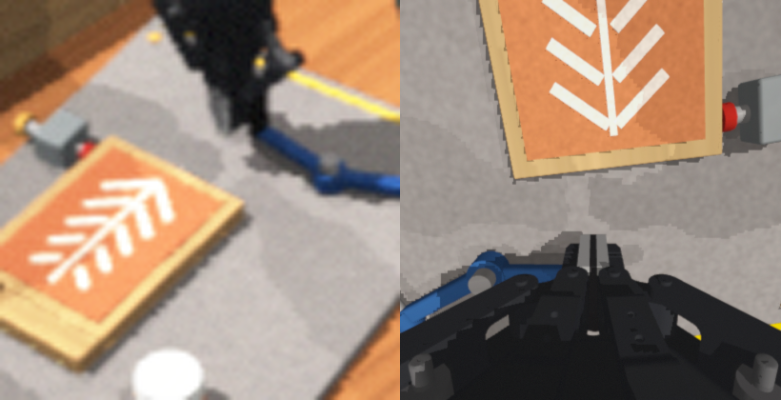

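The view shows the block on the red foot, and the fingers beside the knob without touching it. Sweeping the knob clockwise with the finger's back face.

Emit:
arm_command(
  increments=[
    [0,-3,0,0,-0.02],
    [0,-6,0,0,-0.02],
    [0,-8,0,0,-0.02],
    [0,-9,-0.3,0,-0.02],
    [0,-10.3,-0.3,0,-0.02],
  ],
)

```text
t: 20.1
ee_pos: [660.7, -79.2, 23.0]
tool_rot: [-0.0, 0.691, 0.723, 0.0]
contact_force: [0.6, -0.6, 0.4]
finger_gap: -0.3
grip_force: 0.0
```

Emit:
arm_command(
  increments=[
    [0,-3.5,0.8,0,0.05],
    [0,-7.1,1.5,0,0.1],
    [0,-10.7,2,0,0.15],
    [0,-14.3,2.4,0,0.2],
    [0,-21.5,2.5,0,0.3],
  ],
)

```text
t: 20.6
ee_pos: [664.0, -97.9, 22.9]
tool_rot: [-0.001, 0.792, 0.611, 0.001]
contact_force: [-0.2, 7.0, 2.5]
finger_gap: -0.2
grip_force: 3.5
```

```bash
cat > d.py <<'E'
from m import *
P=np.array([591.4,-101.1])
s=status.get_state();X=s["ee_pos"];y=2*np.arctan2(s["tool_rot"][2],s["tool_rot"][1]);y=(y+np.pi)%(2*np.pi)-np.pi
r=X[:2]-P;t=-np.array([np.cos(y),np.sin(y)]);psi=np.arctan2(r[1],r[0]);F=s["contact_force"]
print("t",round(s["t"],2),X.round(1),"yaw",round(y,3),"rad",np.hypot(*r).round(1),"phi",round(psi-.265,3),"joint",round(.0247-(psi-.265),3),"push",round(-F[:2]@t,1),"F",F.round(1))
E
python3 d.py
```

```text
t 20.6 [664.  -97.9  22.9] yaw 1.314 rad 72.7 phi -0.221 joint 0.246 push 6.8 F [-0.2  7.   2.5]
```

Contact made, with 6.8 N as expected. Continuing the arc.

Emit:
arm_command(
  increments=[
    [0,-7.1,1.5,0,0.1],
    [0,-14.3,2.4,0,0.2],
    [0,-21.5,2.5,0,0.3],
    [0,-28.8,1.9,0,0.4],
    [0,-35.9,0.5,0,0.5],
  ],
)

```text
t: 21.1
ee_pos: [655.7, -133.0, 22.9]
tool_rot: [-0.002, 0.919, 0.395, 0.001]
contact_force: [1.5, 8.1, 1.1]
finger_gap: -0.1
grip_force: 3.4
```

```bash
python3 d.py
```

```text
t 21.1 [ 655.7 -133.    22.9] yaw 0.812 rad 71.7 phi -0.726 joint 0.751 push 6.9 F [1.5 8.1 1.1]
```

Emit:
arm_command(
  increments=[
    [0,-7.1,1.5,0,0.1],
    [0,-14.3,2.4,0,0.2],
    [0,-21.5,2.5,0,0.3],
    [0,-28.8,1.9,0,0.4],
    [0,-35.9,0.5,0,0.5],
  ],
)

```text
t: 21.6
ee_pos: [633.1, -160.3, 23.1]
tool_rot: [-0.001, 0.988, 0.155, 0.002]
contact_force: [4.2, 5.6, -1.4]
finger_gap: -0.0
grip_force: 3.2
```

```bash
python3 d.py
```

```text
t 21.6 [ 633.1 -160.3   23.1] yaw 0.311 rad 72.4 phi -1.223 joint 1.248 push 5.7 F [ 4.2  5.6 -1.4]
```

Emit:
arm_command(
  increments=[
    [0,-7.1,1.5,0,0.1],
    [0,-14.3,2.4,0,0.2],
    [0,-21.5,2.5,0,0.3],
    [0,-28.8,1.9,0,0.4],
    [0,-28.8,1.9,0,0.4],
  ],
)

```text
t: 22.1
ee_pos: [606.3, -172.5, 23.5]
tool_rot: [-0.0, 0.999, -0.044, 0.002]
contact_force: [3.7, 2.2, -0.1]
finger_gap: -0.2
grip_force: 1.6
```

```bash
python3 d.py
```

```text
t 22.1 [ 606.3 -172.5   23.5] yaw -0.087 rad 72.9 phi -1.63 joint 1.655 push 3.5 F [ 3.7  2.2 -0.1]
```

Emit:
arm_command(
  increments=[
    [0,-3.5,0.8,0,0.05],
    [0,-7.1,1.5,0,0.1],
    [0,-10.7,2,0,0.15],
    [0,-14.3,2.4,0,0.2],
    [0,-14.3,2.4,0,0.2],
  ],
)

```text
t: 22.6
ee_pos: [594.1, -174.3, 23.7]
tool_rot: [0.0, 0.99, -0.142, 0.004]
contact_force: [8.0, 2.0, -3.4]
finger_gap: 0.0
grip_force: 3.5
```

```bash
python3 d.py
```

```text
t 22.6 [ 594.1 -174.3   23.7] yaw -0.285 rad 73.3 phi -1.799 joint 1.824 push 7.1 F [ 8.   2.  -3.4]
```

Emit:
arm_command(
  increments=[
    [0,-1.5,0.2,0,0.01],
    [0,-3,0.3,0,0.02],
    [0,-4,0.3,0,0.02],
    [0,-5,0.3,0,0.02],
    [0,-5,0.3,0,0.02],
  ],
)

```text
t: 23.1
ee_pos: [590.3, -173.9, 23.8]
tool_rot: [0.0, 0.988, -0.151, 0.005]
contact_force: [9.5, 0.0, -5.9]
finger_gap: 0.2
grip_force: 4.7
```

```bash
python3 d.py
```

```text
t 23.1 [ 590.3 -173.9   23.8] yaw -0.304 rad 72.8 phi -1.851 joint 1.876 push 9.0 F [ 9.5  0.  -5.9]
```

Emit:
arm_command(
  increments=[
    [0,-1,0,0,0],
    [0,-2,0,0,0],
    [0,-3,0,0,0],
    [0,-3,0,0,0],
    [0,-3,0,0,0],
  ],
)

```text
t: 23.6
ee_pos: [588.4, -173.5, 23.9]
tool_rot: [0.001, 0.988, -0.151, 0.005]
contact_force: [11.0, -1.5, -6.9]
finger_gap: -0.0
grip_force: 5.7
```

```bash
python3 d.py
```

```text
t 23.6 [ 588.4 -173.5   23.9] yaw -0.304 rad 72.5 phi -1.877 joint 1.901 push 11.0 F [11.  -1.5 -6.9]
```

Emit:
arm_command(
  increments=[
    [0,-1,0,0,0],
    [0,-2,0,0,0],
    [0,-3,0,0,0],
    [0,-3,0,0,0],
    [0,-3,0,0,0],
  ],
)

```text
t: 24.1
ee_pos: [588.3, -173.9, 24.5]
tool_rot: [0.001, 0.988, -0.151, 0.008]
contact_force: [15.8, -3.0, -9.8]
finger_gap: 0.0
grip_force: 8.2
```

```bash
python3 d.py
```

```text
t 24.1 [ 588.3 -173.9   24.5] yaw -0.304 rad 72.8 phi -1.878 joint 1.903 push 16.0 F [15.8 -3.  -9.8]
```

Emit:
arm_command(
  increments=[
    [0,-1,0,0,0],
    [0,-2,0,0,0],
    [0,-2,0,0,0],
    [0,-2,0,0,0],
    [0,-2,0,0,0],
  ],
)

```text
t: 24.6
ee_pos: [588.3, -173.9, 24.6]
tool_rot: [0.002, 0.988, -0.152, 0.01]
contact_force: [19.6, -4.6, -13.3]
finger_gap: -0.2
grip_force: 10.2
```

```bash
python3 d.py
```

```text
t 24.6 [ 588.3 -173.9   24.6] yaw -0.304 rad 72.9 phi -1.878 joint 1.903 push 20.1 F [ 19.6  -4.6 -13.3]
```

Emit:
arm_command(
  increments=[
    [0,5,0,0,0],
    [0,12,0,0,0],
    [0,22,0,0,0],
    [0,30,0,0,0],
    [0,30,0,0,0],
  ],
)

```text
t: 25.1
ee_pos: [607.5, -179.6, 22.8]
tool_rot: [0.0, 0.989, -0.151, 0.0]
contact_force: [-0.5, -0.2, 0.2]
finger_gap: -0.4
grip_force: 0.0
```

Emit:
arm_command(
  increments=[
    [0,0,0,-30,0],
    [0,0,0,-75,0],
    [0,0,0,-120,0],
    [0,20,45,-150,0],
    [0,20,90,-150,0],
  ],
)

```text
t: 25.6
ee_pos: [602.8, -270.6, 177.8]
tool_rot: [0.001, 0.989, -0.149, 0.004]
contact_force: [0.7, -0.4, 0.6]
finger_gap: -0.1
grip_force: 0.0
```

Emit:
arm_command(
  increments=[
    [0,-20,45,0,0],
    [0,-40,90,0,0],
    [0,-60,130,0,0],
    [0,-80,170,0,0],
    [0,-80,170,0,0],
  ],
)

```text
t: 26.1
ee_pos: [467.3, -411.7, 172.5]
tool_rot: [0.001, 0.988, -0.154, -0.001]
contact_force: [0.6, 0.2, 0.2]
finger_gap: 0.1
grip_force: 0.0
```

```bash
cat > chk.py <<'E'
from m import *
p,s=look("top");im=p["image"]
cv2.imwrite("pics/top9.png",im[:,:,::-1])
for n in("block","dog","stop","dog_knob"):
    print(n,[(np.round(d["box"]).tolist(),round(d["score"],2)) for d in find_in(n,p)[:2]])
for c in cut_out("block",p)[:2]:
    k=np.argwhere(c["region"])[:,::-1]
    W=np.array([unproj(p,u,28)[:2] for u in k],np.float32);r=cv2.minAreaRect(W);b=cv2.boxPoints(r)
    e=max(b[1]-b[0],b[2]-b[1],key=np.linalg.norm);e=e if e[1]>0 else -e
    print("rect",r,"angle",np.arctan2(-e[0],e[1]))
B=[664,57.2,.211]
print("expected knob px",proj(p,np.r_[rt(*B,[-140,-201])[0],68]),"armend",proj(p,np.r_[rt(*B,[-105,-70])[0],30]),"pivot",proj(p,np.r_[rt(*B,[-105,-140])[0],30]))
print("block expected corners",proj(p,np.c_[rt(679.2,138.3,.155,[[28,14],[28,-166],[-92,-166],[-92,14]]),[28]*4]).round(1))
hsv=cv2.cvtColor(im,cv2.COLOR_RGB2HSV);m=cv2.inRange(hsv,(105,120,40),(125,255,255));k=np.argwhere(m[150:270,200:360])+[150,200]
print("blue",k.min(0),k.max(0),len(k))
E
python3 chk.py
```

```text
t 26.15 ee [ 469.3 -409.7  172.5] yaw -0.308 F [0.6 0.5 0.2] M [-0.   -0.   -0.02]
block [([215.0, 154.0, 289.0, 205.0], 0.79), ([322.0, 280.0, 392.0, 346.0], 0.71)]
dog [([109.0, 244.0, 145.0, 279.0], 0.68), ([283.0, 198.0, 341.0, 216.0], 0.54)]
stop [([264.0, 131.0, 281.0, 148.0], 0.64)]
dog_knob [([279.0, 196.0, 340.0, 211.0], 0.89)]
rect ((306.24383544921875, -201.6580810546875), (182.8701934814453, 92.99662780761719), 55.486541748046875) angle -0.6023733
rect ((659.220947265625, 61.51863479614258), (124.97767639160156, 181.24996948242188), 8.556902885437012) angle 0.14934632
expected knob px [[339.98206741 208.83930035]] armend [[286.9427646 208.8798511]] pivot [[312.87095633 202.98069058]]
block expected corners [[215.  162. ]
 [281.7 150.8]
 [289.3 194.7]
 [222.  206.1]]
blue [199 284] [212 335] 231
```

```bash
python3 -c "
from rig import env
print(env.finish_job())"
```

```text
the job is handed in; nothing more can be done
None
```

The job is handed in at about 26 s: the block was pressed on the red foot for over 1 s at about 12 N, the dog was swung shut to its end stop, and the arm let go and moved clear.

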